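Prove the mid-stroke limit switch of the cylinder trainer

TASK

We are proving the limit switch in front of the pneumatic cylinder on the slotted plate. First try it by hand: push its roller lever right down to the stop, then let it spring back up; after that grip the piston rod by its coupler and draw it straight out of the cylinder, without forcing it sideways, until the cam on the rod's end sits on the roller and holds the lever down. Finish there, still gripping the coupler and keeping the rod still, and leave the things lying around the plate where they are.

Things in the scene. Friction and masses are not known exactly. Their poses are not given: they have to be found in the camera images.
- cylinder: Pneumatic cylinder on two feet on a slotted aluminium plate fixed to the table. Origin on the table top straight below the mouth of the rod bore; x axis level, along the rod's axis, outwards; z up. Plate: x -295 to 265, y -60 to 60, 25 mm thick. Cylinder: x -288 to 0, 46 mm square covers, air fittings on top up to 130 mm above the table. Rod axis 90 mm above the table.
- mouth (a point): Centre of the mouth of the rod bore (front face of the cylinder's round 29 mm neck), on the rod's axis, 90 mm above the table.
- rod: Piston rod, 12 mm thick, in the cylinder's snug bore (0.5 mm play all round); drags with 5 to 10 N, stays where left, may turn about its axis. Origin at the centre of its coupler, the dark steel round part to grip, 22 mm thick and 40 mm long. x axis along the rod, outwards. Coupler centre 50 to 75 mm from the mouth at the start, 210 mm at the end of the stroke.
- cam (a point): Centre of the trip cam, a grey plastic double cone on the rod's outer end, 55 mm beyond the coupler's centre: a round land 32 mm thick and 16 mm long with a slope 12 mm long on each side.
- switch: Limit switch with a roller lever, fixed on the plate in line with the rod, in front of its end. Origin on the plate's top (25 mm above the table), below the resting roller; x axis as the cylinder's. Black base x -16 to 60, y -30 to 30 mm; aluminium body at x 12 to 50 mm, 36 mm high; cheeks at the lever's pivot 45 mm high.
- roller (a point): Centre of the steel roller (14 mm thick, 10 mm wide, axle across the rod) on the lever's end nearest the cylinder; at rest 74 mm above the table (its top 81 mm), right below the rod's axis. The cam pushes it down about 7 mm; it stands on the cam's land while the cam's centre is within 8 mm of it along the rod.
- lever (a joint): Angle of the roller lever (rad): 0 at rest, grows as the roller goes down, 0.27 at the stop (roller 10 mm down), about 0.20 with the cam's land on the roller. A spring pushes it back up: 3 N at the roller at rest, 5.5 N at the stop.
- trophy: Bystander: yellow printed ornament on a pine block 70 x 45 x 40 mm, about 95 mm high in all. Origin at the centre of its underside.
- driver: Bystander: screwdriver lying on the table. Origin at its underside.
- carton: Bystander: small cardboard box 105 x 80 x 45 mm. Origin at the centre of its underside.
- hexframe: Bystander: yellow printed hexagonal frame lying flat, about 60 mm across and 14 mm high. Origin at the centre of its underside.

How it is judged:
On the way, in this order (a step that is already met when the one before it is completed fails the run):
1. the roller lever is pushed down to its stop by the robot (value of joint lever above 0.235 rad and contact force between switch and the fingers above 1 N), for 0.1 s.
2. the lever is let go and has sprung back up (value of joint lever below 0.04 rad and contact force between switch and the fingers below 0.2 N), for 0.1 s.
At the end, for the whole second after the job is handed in: The robot grips the coupler (grasp point within 35 mm of its centre, over 3 N), the cam stands on the roller and holds the lever above 0.16 rad, the robot does not touch the switch, the rod is within 0.035 rad of the bore's axis and slower than 10 mm/s, for the last second (value of joint lever above 0.16 rad and contact force between rod and switch above 1 N and contact force between switch and the fingers below 0.2 N and contact force between the fingers and rod above 3 N and distance between rod and the grasp point below 0.035 m and angle between the x axis of rod and the x axis of cylinder, either way round below 0.035 rad and linear speed of rod below 0.01 m/s); the arm keeps its last pose, push and grip.
It fails at once if the rod is forced sideways while it is drawn out (once it has moved 10 mm, more than 80 N between rod and cylinder) (distance of rod from where it was at the start of the episode above 0.01 m and contact force between rod and cylinder above 80 N).
It fails at once if a bystander is shifted by more than 20 mm (distance of any of trophy, driver, carton, hexframe from where it was at the start of the episode above 0.02 m).
It also fails if it takes over 45 s, if anything falls off the work surface, if the arm or the gripper's body presses on something with over 40 N, if the wrist force passes 120 N, or if a joint passes its speed limit or range.

ROBOT

A 7-joint arm with a two-finger parallel gripper is mounted at the origin on the work surface. World frame = base frame: x ahead of the robot, y to its left, z up, the work surface at z = 0. Lengths are in m, angles in rad, forces in N, time in s.
With the tool pointing down it reaches from about 0.425 to 0.925 m from the base axis. Payload 6.8 kg.
Tool frame: the origin (TCP) lies midway between the tips of the shut fingers; the grasp point (between the pads) lies 19 mm behind it; z points along the fingers, y is the line along which they close (so a half turn about z gives the same grasp; the last joint's range is limited). The gripper opens to 88 mm and grips with 3 to 60 N. Pads are 20 mm wide; open, the fingers measure 115 mm over their backs; the gripper's body (75 mm by 178 mm) begins 61 mm behind the grasp point.
Start: joints at [-1.212, 0.477, 0.022, 1.555, -0.011, 1.109, -0.083], TCP at [0.304, 0.603, 0.223] pointing down, gripper open.
Joint ranges: [-2.96, 2.96], [-0.34, 2.1], [-1.41, 1.46], [0.24, 2.44], [-1.37, 4.51], [0.17, 1.92], [-2.96, 2.96]. Speed limits (rad/s): [2.39, 2.39, 3.14, 3.14, 3.14, 3.14, 3.14].

INTERFACE

Orientations are given as a rotation vector (axis times angle).
In Python, from cell import robot gives the robot as it stands. The module is installed in compiled form; this text tells all that it offers.
- The arm moves only by the tool arm_command, never from a script. Its argument "rows" is a list of rows, each a list of 3 entries, a list of its own where there are three numbers: the shift along the tool's x, y, z in cm, then the turn, a rotation vector about the tool's x, y, z in degrees, then the opening in per cent of the stroke, from 0 (shut) to 100 (fully open). In form: [[[x, y, z], [wx, wy, wz], hand], ...]. A call has 1 to 20 rows; each row shifts and turns the commanded pose from where the row before left it, along the tool's axes as they then stand; what a row does not reach is not made up. A row lasts 1/8 s, in which the tool goes at most 62.5 mm and 10.7 degrees, less where a joint would pass 70% of its speed; a pose out of reach is approached as far as the arm can. A call with a gripper value outside its range is refused whole. The fingers move at their own pace and stop on an object; "squeeze" is the grip in N (left out, the last holds). Time passes only in rows, so rows that do not move let the fingers close. It gives the time, the measured TCP pose, the force, the opening and the grip force at its end, in the units of the state.
- robot.observe(): the state, without advancing time (a new reading comes with each control period).
- robot.read_camera(name): name is "side" or "top" or "wrist"; returns a dict with "image" (420x560x3 uint8, red, green, blue), "depth" (420x560 float32, m along the optical axis (not along the pixel's ray), 0 where there is no reading), "mtx" (3x3 intrinsics, pixels), "dist" ([k1, k2, p1, p2, k3] as OpenCV has them; the pictures are not rectified), "R" (3x3) and "t" (3): a world point X has camera coordinates R X + t. Camera axes: x right, y down, z forward; pixel columns grow to the right and rows downward; lengths in m; the calibration is good to about 2 mm. A picture is of the moment at which its call begins.
- robot.close_job(): hands the job in; it is judged then, once.
The state is a dict: "t": time; "joints": joint angles; "qd": joint speeds; "tau": joint torques, N m; "eef_pos": TCP position; "eef_rot": TCP orientation; "ft_force": force on the tool from outside, world axes, zero at the start; "wrist_torque": the same for the moment, N m; "grip_width": finger opening in m; "finger_force": force on a finger pad.
Only numpy, scipy, OpenCV 4.12 (cv2) and the standard library are available. Lean on these libraries where they do the work, as an engineer would, in place of code of your own. Each camera call takes 0.05 s, during which the arm holds its last target. There are 200 camera calls.

## Working session

There is one attempt and no reset: what is moved stays moved. The work goes in short steps, Python scripts to look and compute and a tool call to move; the robot and the scene stay as the last step left them, time stands still between calls to the robot, and variables do not carry over. Pictures are saved under pics/ and viewed, at most 10 in all, crops included, and the job is handed in when it is done.

Besides the shell and the picture viewer there is one more tool, called after "Emit:" as a command line: name --argument value ..., lists and objects as JSON in quotes. arm_command: Moves the arm, as the interface text tells. Its arguments: {"type":"object","properties":{"rows":{"type":"array"},"squeeze":{"type":"number"}},"required":["rows"]}

```bash
mkdir -p pics; python3 - <<'E'
from cell import robot
import cv2,numpy as np
s=robot.observe();print({k:np.round(v,3).tolist() for k,v in s.items()})
for n in("top","side"):
    c=robot.read_camera(n);cv2.imwrite(f"pics/{n}0.png",c["image"][:,:,::-1]);np.savez(f"{n}0.npz",**c)
    print(n,c["mtx"].round(1).tolist(),c["dist"],c["R"].round(3).tolist(),c["t"].round(3))
E
```

```text
{'t': 0.0, 'joints': [-1.212, 0.478, 0.022, 1.556, -0.011, 1.109, -0.083], 'qd': [-0.002, -0.001, 0.001, -0.002, -0.0, 0.0, 0.001], 'tau': [-0.0, -58.286, 1.535, -27.26, -0.054, 0.017, 0.0], 'eef_pos': [0.304, 0.602, 0.222], 'eef_rot': [-0.727, -3.056, 0.003], 'ft_force': [0.289, -0.257, 0.556], 'wrist_torque': [-0.009, -0.006, -0.008], 'finger_force': 0.0, 'grip_width': 0.088}
top [[533.0, 0.0, 281.3], [0.0, 533.0, 205.4], [0.0, 0.0, 1.0]] [0.02012412 0.         0.         0.         0.        ] [[0.029, -1.0, 0.001], [-0.981, -0.029, -0.194], [0.194, 0.004, -0.981]] [0.094 0.573 0.977]
side [[504.3, 0.0, 283.4], [0.0, 504.3, 211.5], [0.0, 0.0, 1.0]] [-0.12612682  0.          0.          0.          0.        ] [[0.825, -0.565, 0.008], [-0.407, -0.604, -0.685], [0.392, 0.562, -0.729]] [-0.411  0.358  0.701]
```

View pics/top0.png

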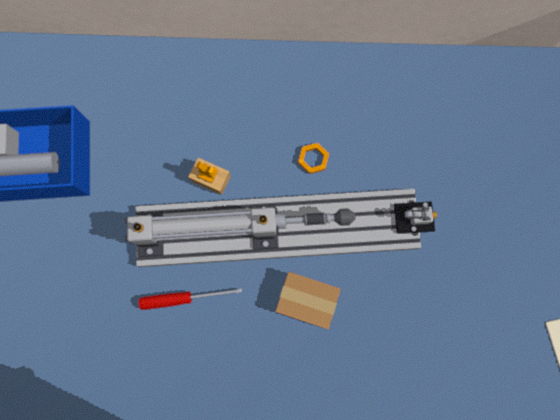

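View pics/side0.png

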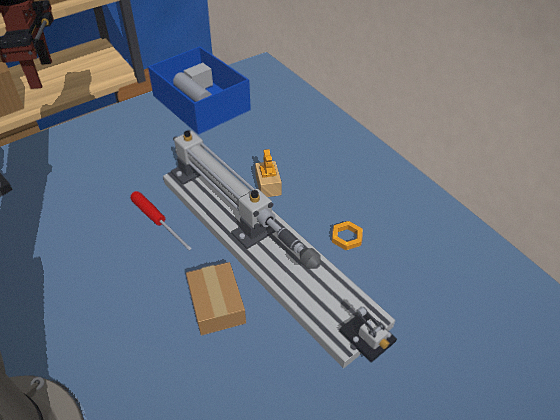

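The top view has the plate lying along the image row. The mouth is near (287,220), the coupler (316,218), the cam (345,217), the roller about (383,212) and the switch base (395–435, 217). The side view confirms this layout. The carton is the nearest bystander, below the coupler, with the hexframe above it.

```bash
cat > h.py <<'E'
import numpy as np,cv2
def ray(c,px):
    u=cv2.undistortPoints(np.array(px,float).reshape(-1,1,2),c["mtx"],c["dist"])[:,0]
    d=np.c_[u,np.ones(len(u))]@c["R"]; return -c["R"].T@c["t"],d
def onz(c,px,z):
    o,d=ray(c,px); return o+d*((z-o[2])/d[:,2])[:,None]
def cloud(c):
    h,w=c["depth"].shape; v,u=np.mgrid[:h,:w]
    o,d=ray(c,np.c_[u.ravel(),v.ravel()]); P=o+d*c["depth"].ravel()[:,None]
    P[c["depth"].ravel()==0]=np.nan; return P.reshape(h,w,3)
E
python3 - <<'E'
from h import *
c=dict(np.load("top0.npz"));P=cloud(c)
Z=P[...,2];print("table z",np.nanmedian(Z))
m=((Z>.016)&(Z<.034)).astype(np.uint8)
m=cv2.morphologyEx(m,cv2.MORPH_OPEN,np.ones((3,3)))
n,l,st,_=cv2.connectedComponentsWithStats(((Z>.014)).astype(np.uint8))
i=l[235,350];print(st[i])
q=P[(l==i)&(Z<.034)][:,:2]
r=cv2.minAreaRect((q*1000).astype(np.float32));print("plate",r)
# rod/cylinder points
pts=dict(mouth=(287,220),coup=(316,218),cam=(345,217))
for k,p in pts.items(): print(k,onz(c,[p],.09).round(4), P[p[1],p[0]].round(3))
for (a,b) in ((150,250),(288,302),(306,325),(337,354),(370,392)):
    for u in range(a,b,5 if b-a<40 else 20):
        col=Z[195:245,u]; k=np.where(col>.06)[0]
        print(u,len(k),(195+k.min(),195+k.max()) if len(k) else '',np.nanmax(col).round(3))
im=c["image"][180:260,270:450,::-1];cv2.imwrite("pics/crop.png",cv2.resize(im,None,fx=4.4,fy=4.4,interpolation=cv2.INTER_CUBIC))
s=dict(np.load("side0.npz"));im=s["image"][195:370,240:410,::-1];cv2.imwrite("pics/crops.png",cv2.resize(im,None,fx=3.4,fy=3.4,interpolation=cv2.INTER_CUBIC))
E
```

```text
table z 0.0008404959219326935
[  125   189   312    78 17700]
plate ((534.6485595703125, 103.11799621582031), (120.75044250488281, 587.0013427734375), 5.344274044036865)
mouth [[0.5358 0.0993 0.09  ]] [0.535 0.099 0.096]
coup [[0.5412 0.0454 0.09  ]] [0.539 0.046 0.103]
cam [[ 0.5447 -0.0086  0.09  ]] [ 0.542 -0.007  0.103]
150 29 (np.int64(216), np.int64(244)) 0.117
170 24 (np.int64(216), np.int64(239)) 0.112
190 24 (np.int64(215), np.int64(238)) 0.111
210 23 (np.int64(214), np.int64(236)) 0.111
230 24 (np.int64(212), np.int64(235)) 0.113
288 6 (np.int64(218), np.int64(223)) 0.097
293 7 (np.int64(217), np.int64(223)) 0.099
298 6 (np.int64(217), np.int64(222)) 0.097
306 12 (np.int64(214), np.int64(225)) 0.104
311 11 (np.int64(214), np.int64(224)) 0.105
316 12 (np.int64(213), np.int64(224)) 0.103
321 12 (np.int64(213), np.int64(224)) 0.103
337 12 (np.int64(211), np.int64(223)) 0.103
342 17 (np.int64(209), np.int64(225)) 0.108
347 18 (np.int64(208), np.int64(225)) 0.108
352 10 (np.int64(212), np.int64(221)) 0.103
370 0  0.03
375 0  0.03
380 0  0.031
385 0  0.03
390 0  0.03
```

View pics/crop.png

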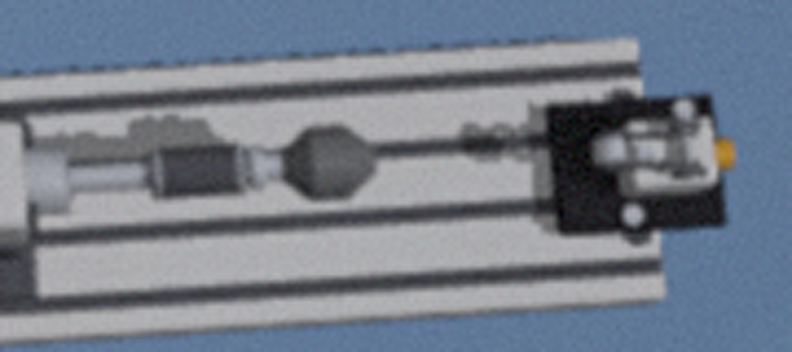

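View pics/crops.png

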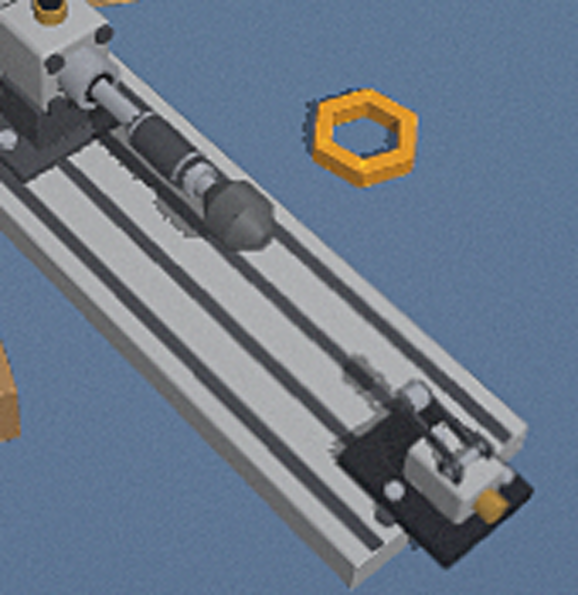

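The top crop shows the roller at about (608,151), i.e. full-frame (408.2,214.3). The dark coupler spans u 306–324.5 and the neck's front face is at u≈286. In the side crop the roller is at (415,394), i.e. full-frame (362.1,310.9).

```bash
python3 - <<'E'
from h import *
c=dict(np.load("top0.npz"));s=dict(np.load("side0.npz"))
def tri(a,b):
    A=[];B=[]
    for cam,p in((c,a),(s,b)):
        o,d=ray(cam,[p]);d=d[0]/np.linalg.norm(d[0]);M=np.eye(3)-np.outer(d,d);A.append(M);B.append(M@o)
    X=np.linalg.lstsq(np.vstack(A),np.hstack(B),rcond=None)[0];return X.round(4),np.linalg.norm(np.vstack(A)@X-np.hstack(B)).round(4)
t=lambda x,y:(270+x/4.4-.4,180+y/4.4-.4)
w=lambda x,y:(240+x/3.4-.35,195+y/3.4-.35)
print("roller",tri(t(608,151),w(415,394)),onz(c,[t(608,151)],.076),onz(s,[w(415,394)],.076))
print("cam",tri(t(329,161),w(239,216)))
print("coupler",tri(t(199,170),w(168,148)))
print("coup ends top",onz(c,[t(160,172),t(240,168)],.095),"mouth",onz(c,[t(70,178)],.09))
# axis line from Canny-free row profiles of height
P=cloud(c);Z=P[...,2];L=[]
for u in list(range(292,302))+list(range(306,325))+list(range(340,350)):
    k=np.where(Z[195:245,u]>.07)[0]+195
    L.append(onz(c,[(u,k.mean())],.09)[0])
for u in range(160,245):
    k=np.where(Z[195:245,u]>.08)[0]+195
    L.append(onz(c,[(u,k.mean())],.092)[0])
L=np.array(L);f=np.polyfit(L[:,1],L[:,0],1);print("axis",f,np.degrees(np.arctan(f[0])),np.std(np.polyval(f,L[:,1])-L[:,0]))
# plate edges
g=[];h=[]
for u in range(200,390,2):
    k=np.where(Z[150:300,u]>.014)[0]+150
    if u>345 : h.append(onz(c,[(u,k.max()+.5)],.025)[0])
    g.append(onz(c,[(u,k.min()-.5)],.025)[0])
g=np.array(g);f=np.polyfit(g[:,1],g[:,0],1);print("far edge",f,np.degrees(np.arctan(f[0])))
x0=np.polyval(f,.0);print("axis x at y=0 from far edge", x0-.06/np.cos(np.arctan(f[0])))
E
```

```text
roller (array([ 0.5575, -0.1293,  0.0765]), np.float64(0.0016)) [[ 0.55657427 -0.12890257  0.076     ]] [[ 0.55894026 -0.12948406  0.076     ]]
cam (array([ 0.5461, -0.0074,  0.0905]), np.float64(0.0))
coupler (array([0.5409, 0.0475, 0.0919]), np.float64(0.0008))
coup ends top [[0.53847895 0.06429908 0.095     ]
 [0.54117433 0.0306214  0.095     ]] mouth [[0.53565735 0.10212365 0.09      ]]
axis [-0.08593377  0.54417563] -4.911576275727616 0.000553171130295929
far edge [0.02849875 0.61841183] 1.632416533261321
axis x at y=0 from far edge 0.5583874661450369
```

Emit:
arm_command --rows '[[[0, 0, 0], [0, 0, 9.7], 0], [[0, 0, 0], [0, 0, 9.7], 0], [[0, 0, 0], [0, 0, 9.7], 0], [[0, 0, 0], [0, 0, 9.7], 0], [[0, 0, 0], [0, 0, 9.7], 0], [[0, 0, 0], [0, 0, 9.8], 0]]' --squeeze 20

```text
t: 0.85
eef_pos: [0.3035, 0.6025, 0.2221]
eef_rot: [2.13, 2.309, -0.002]
ft_force: [-0.2, -0.4, -0.1]
grip_width: 0.0312
finger_force: 0.0
```

Emit:
arm_command --rows '[[[-4.65, 1.18, 0], [0, 0, 0], 0], [[-4.65, 1.18, 0], [0, 0, 0], 0], [[-4.65, 1.18, 0], [0, 0, 0], 0], [[-4.65, 1.18, 0], [0, 0, 0], 0], [[-4.65, 1.18, 0], [0, 0, 0], 0], [[-4.65, 1.18, 0], [0, 0, 0], 0], [[-4.65, 1.18, 0], [0, 0, 0], 0], [[-4.65, 1.18, 0], [0, 0, 0], 0], [[-4.65, 1.18, 0], [0, 0, 0], 0], [[-4.65, 1.18, 0], [0, 0, 0], 0], [[-4.65, 1.18, 0], [0, 0, 0], 0], [[-4.65, 1.18, 0], [0, 0, 0], 0], [[-4.65, 1.18, 0], [0, 0, 0], 0], [[-4.65, 1.18, 0], [0, 0, 0], 0], [[-4.65, 1.18, 0], [0, 0, 0], 0], [[-4.65, 1.18, 0], [0, 0, 0], 0], [[0, 0, 0], [0, 0, 0], 0], [[0, 0, 0], [0, 0, 0], 0]]'

```text
t: 3.1
eef_pos: [0.5557, -0.1214, 0.2222]
eef_rot: [-2.122, -2.315, 0.001]
ft_force: [-0.4, 0.1, -0.1]
grip_width: 0.0004
finger_force: 0.0
```

```bash
python3 - <<'E'
from cell import robot
from h import *
s=robot.observe();print(s["t"],s["eef_pos"].round(4),s["eef_rot"].round(3),s["ft_force"].round(2),s["joints"].round(2),s["grip_width"])
c=robot.read_camera("wrist");np.savez("w1.npz",**c);cv2.imwrite("pics/w1.png",cv2.resize(c["image"][:,:,::-1],(784,588)))
uv=cv2.projectPoints(np.array([[.556,-.129,.081],[.5461,-.0074,.106],[.5409,.0475,.101]]),cv2.Rodrigues(c["R"])[0],c["t"],c["mtx"],c["dist"])[0];print(uv.reshape(-1,2)*1.4)
E
```

```text
3.1 [ 0.5557 -0.1214  0.2222] [-2.122e+00 -2.315e+00  1.000e-03] [-0.42  0.09 -0.09] [-0.37  0.34  0.6   1.84 -0.22  1.02  0.41] 0.00037919254371648675
[[393.07652538 287.91263191]
 [394.55669414  72.42932795]
 [393.80596239 -41.50775227]]
```

View pics/w1.png

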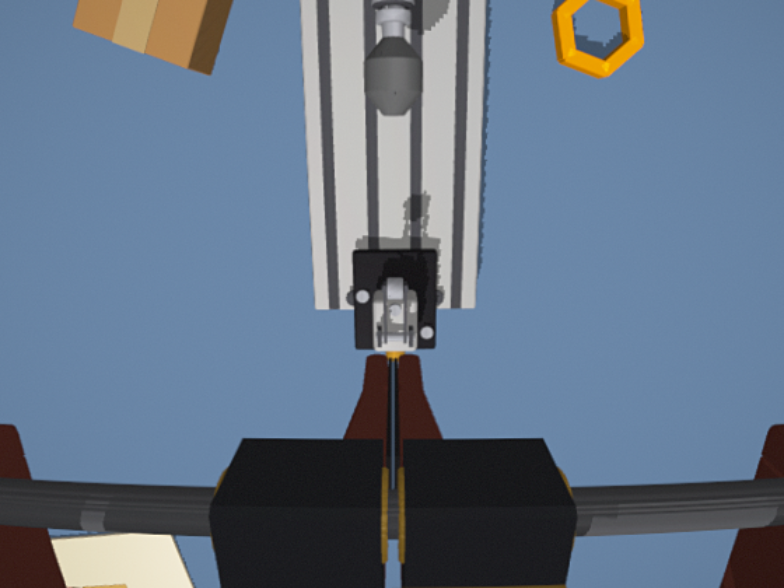

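The wrist view puts the roller at (395,288), against a prediction of (393,288). The cam centre is near (393,72). The pose estimate holds to about 1 mm, with the axis slightly steeper at about 5.3°. Next is the descent to just above the roller.

Emit:
arm_command --rows '[[[-0.3, 0.05, 2], [0, 0, -0.3], 0], [[0, 0, 3], [0, 0, 0], 0], [[0, 0, 3], [0, 0, 0], 0], [[0, 0, 3], [0, 0, 0], 0], [[0, 0, 2.2], [0, 0, 0], 0], [[0, 0, 0.3], [0, 0, 0], 0], [[0, 0, 0], [0, 0, 0], 0]]'

```text
t: 4.03
eef_pos: [0.5572, -0.1242, 0.0882]
eef_rot: [2.116, 2.322, 0.001]
ft_force: [0.9, -0.9, 0.2]
grip_width: 0.0004
finger_force: 0.0
```

Emit:
arm_command --rows '[[[0, 0, 0.3], [0, 0, 0], 0], [[0, 0, 0.3], [0, 0, 0], 0], [[0, 0, 0.3], [0, 0, 0], 0], [[0, 0, 0], [0, 0, 0], 0]]'

```text
t: 4.53
eef_pos: [0.5573, -0.1251, 0.0789]
eef_rot: [2.117, 2.32, 0.001]
ft_force: [0.6, 0.6, 4.0]
grip_width: 0.0003
finger_force: 1.6
```

Contact is made at about 81 mm (4 N). I'll press on in small steps.

Emit:
arm_command --rows '[[[0, 0, 0.2], [0, 0, 0], 0], [[0, 0, 0.2], [0, 0, 0], 0], [[0, 0, 0.2], [0, 0, 0], 0], [[0, 0, 0], [0, 0, 0], 0]]'

```text
t: 5.03
eef_pos: [0.5572, -0.1251, 0.0727]
eef_rot: [2.117, 2.321, 0.0]
ft_force: [1.2, 0.4, 5.4]
grip_width: 0.0006
finger_force: 2.3
```

Emit:
arm_command --rows '[[[0, 0, 0.15], [0, 0, 0], 0], [[0, 0, 0.1], [0, 0, 0], 0], [[0, 0, 0], [0, 0, 0], 0], [[0, 0, 0], [0, 0, 0], 0]]'

```text
t: 5.52
eef_pos: [0.5573, -0.1254, 0.0709]
eef_rot: [2.117, 2.32, 0.001]
ft_force: [0.0, 1.0, 10.5]
grip_width: 0.0009
finger_force: 5.1
```

Emit:
arm_command --rows '[[[0, 0, 0.1], [0, 0, 0], 0], [[0, 0, 0], [0, 0, 0], 0], [[0, 0, 0], [0, 0, 0], 0]]'

```text
t: 5.9
eef_pos: [0.5575, -0.1256, 0.0705]
eef_rot: [2.117, 2.32, 0.002]
ft_force: [-3.2, 1.7, 16.3]
grip_width: 0.0008
finger_force: 8.2
```

Emit:
arm_command --rows '[[[0, 0, -0.4], [0, 0, 0], 0], [[0, 0, -0.6], [0, 0, 0], 0], [[0, 0, -1], [0, 0, 0], 0], [[0, 0, -2], [0, 0, 0], 0], [[0, 0, -3], [0, 0, 0], 0], [[0, 0, -3], [0, 0, 0], 0], [[0, 0, -2], [0, 0, 0], 100], [[0, 0, 0], [0, 0, 0], 100]]'

```text
t: 6.9
eef_pos: [0.557, -0.1252, 0.1901]
eef_rot: [2.117, 2.32, 0.002]
ft_force: [-1.0, 0.0, -0.7]
grip_width: 0.0173
finger_force: 0.0
```

```bash
python3 - <<'E'
from cell import robot
s=robot.observe();print(s["t"],s["eef_pos"].round(4),s["eef_rot"].round(3),s["ft_force"].round(2),s["grip_width"])
import numpy as np
p=s["eef_pos"];t=np.array([.5446-.0928*.0465,.0465]);e=np.array([.0924,-.9957]);d=t-p[:2]
print("tool x",-d@e*100,"tool y",(d[0]*.9957+d[1]*.0924)*100)
E
```

```text
6.9 [ 0.557  -0.1252  0.1901] [2.117e+00 2.320e+00 2.000e-03] [-1.03  0.01 -0.73] 0.017256283701995494
tool x 17.24870452412275 tool y -0.07704753471552694
```

Emit:
arm_command --rows '[[[3, -0.02, 0], [0, 0, 0], 60], [[4, -0.02, 0], [0, 0, 0], 60], [[4, -0.02, 0], [0, 0, 0], 60], [[4, -0.02, 0], [0, 0, 0], 60], [[2.25, 0, 0], [0, 0, 0], 60], [[0, 0, 0], [0, 0, 0], 60], [[0, 0, 0], [0, 0, 0], 60]]'

```text
t: 7.78
eef_pos: [0.5398, 0.0452, 0.1885]
eef_rot: [-2.119, -2.319, 0.002]
ft_force: [0.6, -0.9, -1.0]
grip_width: 0.0524
finger_force: 0.0
```

```bash
python3 - <<'E'
from cell import robot
from h import *
s=robot.observe();print(s["t"],s["eef_pos"].round(4),s["eef_rot"].round(3),s["grip_width"])
c=robot.read_camera("wrist");np.savez("w2.npz",**c);cv2.imwrite("pics/w2.png",cv2.resize(c["image"][:,:,::-1],(784,588)))
X=np.array([[.5446-.0928*y,y,z] for y,z in((.0465,.101),(-.0075,.106),(.1,.09),(-.129,.081))])
print(cv2.projectPoints(X,cv2.Rodrigues(c["R"])[0],c["t"],c["mtx"],c["dist"])[0].reshape(-1,2)*1.4)
E
```

```text
7.775 [0.5398 0.0452 0.1885] [-2.119e+00 -2.319e+00  2.000e-03] 0.0524417284590584
[[395.04062404 301.07489494]
 [395.06192687 399.65724993]
 [394.95945914 192.97297141]
 [394.88888307 541.84201262]]
```

View pics/w2.png

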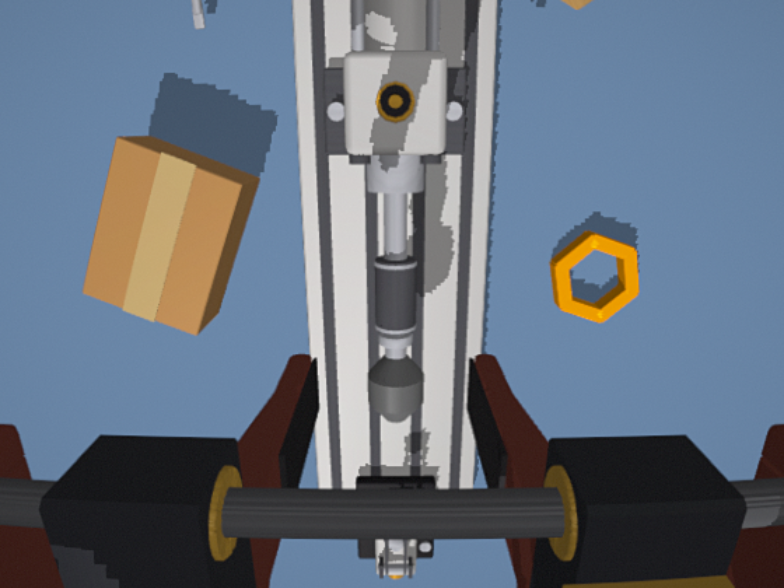

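The wrist view shows the rod centred at u≈395.5, as predicted. The coupler spans rows 258–337, so its middle is about 2 mm further in than I assumed. The fingers straddle it with the bystanders clear, so I descend and grip.

Emit:
arm_command --rows '[[[0.25, 0.05, 2], [0, 0, 0], 60], [[0, 0, 3], [0, 0, 0], 60], [[0, 0, 3], [0, 0, 0], 60], [[0, 0, 2.5], [0, 0, 0], 60], [[0, 0, 1.2], [0, 0, 0], 60], [[0, 0, 0], [0, 0, 0], 60], [[0, 0, 0], [0, 0, 0], 60]]'

```text
t: 8.7
eef_pos: [0.5413, 0.0488, 0.073]
eef_rot: [2.117, 2.32, 0.002]
ft_force: [-0.3, 0.2, -0.0]
grip_width: 0.053
finger_force: 0.0
```

Emit:
arm_command --rows '[[[0, 0, 0], [0, 0, 0], 35], [[0, 0, 0], [0, 0, 0], 24], [[0, 0, 0], [0, 0, 0], 15], [[0, 0, 0], [0, 0, 0], 15], [[0, 0, 0], [0, 0, 0], 15], [[0, 0, 0], [0, 0, 0], 15]]' --squeeze 35

```text
t: 9.45
eef_pos: [0.5407, 0.0493, 0.0723]
eef_rot: [2.117, 2.321, 0.0]
ft_force: [0.3, -0.7, 1.7]
grip_width: 0.0214
finger_force: 35.0
```

Clean grip with almost no side load. I'll draw it out in stages and watch the lateral force.

Emit:
arm_command --rows '[[[-0.3, 0, 0], [0, 0, 0], 15], [[-0.5, 0, 0], [0, 0, 0], 15], [[-0.6, 0, 0], [0, 0, 0], 15], [[-0.6, 0, 0], [0, 0, 0], 15], [[0, 0, 0], [0, 0, 0], 15]]'

```text
t: 10.07
eef_pos: [0.5424, 0.0314, 0.0722]
eef_rot: [-2.114, -2.321, -0.003]
ft_force: [-0.8, 5.7, 1.3]
grip_width: 0.0211
finger_force: 35.0
```

Emit:
arm_command --rows '[[[-0.4, 0, 0], [0, 0, 0], 15], [[-0.6, 0, 0], [0, 0, 0], 15], [[-0.6, 0, 0], [0, 0, 0], 15], [[-0.4, 0, 0], [0, 0, 0], 15], [[0, 0, 0], [0, 0, 0], 15]]'

```text
t: 10.7
eef_pos: [0.5442, 0.0115, 0.0721]
eef_rot: [-2.114, -2.321, -0.003]
ft_force: [-1.0, 5.5, 0.7]
grip_width: 0.0209
finger_force: 35.0
```

Emit:
arm_command --rows '[[[-0.4, 0, 0], [0, 0, 0], 15], [[-0.7, 0, 0], [0, 0, 0], 15], [[-0.7, 0, 0], [0, 0, 0], 15], [[-0.7, 0, 0], [0, 0, 0], 15], [[-0.7, 0, 0], [0, 0, 0], 15], [[-0.7, 0, 0], [0, 0, 0], 15], [[-0.6, 0, 0], [0, 0, 0], 15], [[0, 0, 0], [0, 0, 0], 15]]'

```text
t: 11.7
eef_pos: [0.5481, -0.0339, 0.0718]
eef_rot: [-2.115, -2.32, -0.001]
ft_force: [0.4, 4.3, 0.2]
grip_width: 0.0212
finger_force: 35.0
```

```bash
python3 - <<'E'
from cell import robot
from h import *
s=robot.observe();print(s["t"],s["eef_pos"].round(4),s["ft_force"].round(1),s["wrist_torque"].round(2))
c=robot.read_camera("side");np.savez("s3.npz",**c)
cv2.imwrite("pics/s3.png",cv2.resize(c["image"][220:380,260:420,::-1],None,fx=3.6,fy=3.6,interpolation=cv2.INTER_CUBIC))
E
```

```text
11.7 [ 0.5481 -0.0339  0.0718] [0.4 4.3 0.2] [ 0.93  0.08 -0.11]
```

View pics/s3.png

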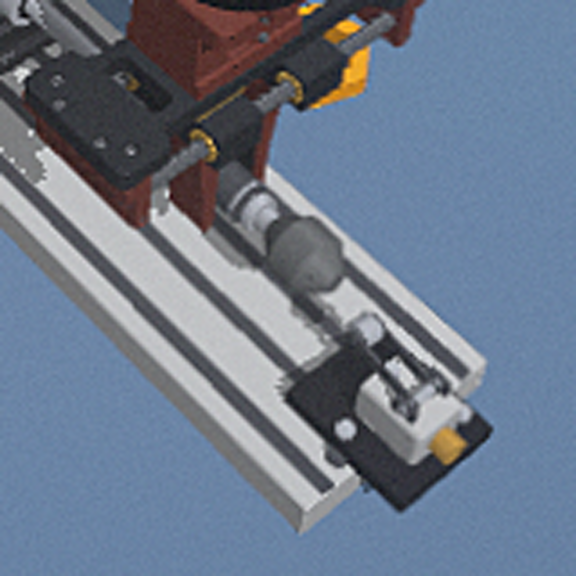

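The side view shows the cam centre at about (305,252) in the crop and the roller at (370,327), up at rest. The coupler is still held.

```bash
python3 - <<'E'
from h import *
c=dict(np.load("s3.npz"));w=lambda x,y:(260+x/3.6-.36,220+y/3.6-.36)
a=onz(c,[w(305,252)],.09)[0];b=onz(c,[w(370,327)],.076)[0];e=np.array([.0924,-.9957]);print(a,b,(b-a)[:2]@e)
E
```

```text
[ 0.55413103 -0.08940405  0.09      ] [ 0.55994112 -0.13004291  0.076     ] 0.04100096603145709
```

Emit:
arm_command --rows '[[[-0.4, 0, 0], [0, 0, 0], 15], [[-0.4, 0, 0], [0, 0, 0], 15], [[-0.4, 0, 0], [0, 0, 0], 15], [[-0.4, 0, 0], [0, 0, 0], 15], [[-0.4, 0, 0], [0, 0, 0], 15], [[-0.4, 0, 0], [0, 0, 0], 15], [[0, 0, 0], [0, 0, 0], 15]]'

```text
t: 12.62
eef_pos: [0.5502, -0.0565, 0.072]
eef_rot: [-2.113, -2.32, -0.002]
ft_force: [-1.4, 8.9, 3.3]
grip_width: 0.0211
finger_force: 35.0
```

Emit:
arm_command --rows '[[[-0.3, 0, 0], [0, 0, 0], 15], [[-0.3, 0, 0], [0, 0, 0], 15], [[0, 0, 0], [0, 0, 0], 15]]'

```text
t: 13.0
eef_pos: [0.5509, -0.0626, 0.0721]
eef_rot: [-2.113, -2.321, -0.002]
ft_force: [-1.0, 8.1, 3.4]
grip_width: 0.0208
finger_force: 35.0
```

Emit:
arm_command --rows '[[[-0.3, 0, 0], [0, 0, 0], 15], [[-0.3, 0, 0], [0, 0, 0], 15], [[-0.3, 0, 0], [0, 0, 0], 15], [[0, 0, 0], [0, 0, 0], 15], [[0, 0, 0], [0, 0, 0], 15]]'

```text
t: 13.62
eef_pos: [0.5518, -0.0724, 0.0722]
eef_rot: [-2.114, -2.321, -0.002]
ft_force: [-1.3, 6.4, 4.4]
grip_width: 0.0212
finger_force: 35.0
```

```bash
python3 - <<'E'
from cell import robot
from h import *
s=robot.observe();print(s["t"],s["eef_pos"].round(4),s["ft_force"].round(1),s["wrist_torque"].round(2))
c=robot.read_camera("side");np.savez("s4.npz",**c)
t=robot.read_camera("top")
a=cv2.resize(c["image"][220:380,260:420],(576,576),interpolation=cv2.INTER_CUBIC)
b=cv2.resize(t["image"][185:245,350:440],(576,384),interpolation=cv2.INTER_CUBIC)[:,:220]
cv2.imwrite("pics/s4.png",a[:,:,::-1])
E
```

```text
13.625 [ 0.5518 -0.0724  0.0722] [-1.3  6.4  4.4] [ 1.3   0.22 -0.07]
```

View pics/s4.png

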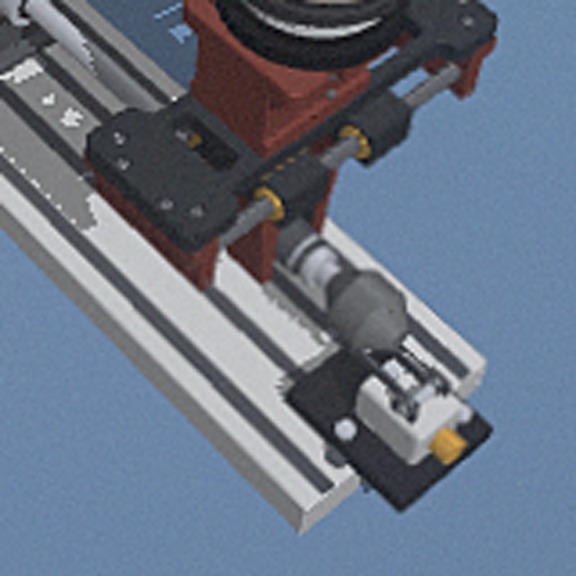

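The cam now covers the roller. Axial force has fallen back to the plain drag level (6.4 N) and the vertical force has risen, so the land is on the roller. One last small centring move, then settle.

Emit:
arm_command --rows '[[[-0.1, 0, 0], [0, 0, 0], 15], [[0, 0, 0], [0, 0, 0], 15], [[0, 0, 0], [0, 0, 0], 15], [[0, 0, 0], [0, 0, 0], 15], [[0, 0, 0], [0, 0, 0], 15], [[0, 0, 0], [0, 0, 0], 15]]'

```text
t: 14.48
eef_pos: [0.5519, -0.0732, 0.0722]
eef_rot: [-2.114, -2.321, -0.002]
ft_force: [-1.5, 7.2, 2.6]
grip_width: 0.0213
finger_force: 35.0
```

```bash
python3 - <<'E'
from cell import robot
from h import *
s=robot.observe();print(s["eef_pos"].round(4),s["ft_force"].round(1),s["finger_force"])
c=robot.read_camera("side");w=lambda x,y:(260+x/3.6-.36,220+y/3.6-.36)
print(onz(c,[w(368,307)],.09)[0], "roller ref y -.130")
print(robot.close_job())
E
```

```text
[ 0.5519 -0.0732  0.0722] [-1.5  7.2  2.6] 35.00248968601227
[ 0.55864856 -0.12747228  0.09      ] roller ref y -.130
the job is handed in; nothing more can be done
None
```

The job is handed in at about 14.5 s, with no verdict returned: the lever was pressed until the force rose well past its spring (16 N) and let go, the rod was drawn out with about 1–1.5 N of side load at the wrist, and the cam now sits on the roller with the coupler gripped at 35 N.

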